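Grade two grinding balls on the slotted ramp

ROBOT

A 6-joint arm with a two-finger parallel gripper is mounted at the origin on the work surface. World frame = base frame: x ahead of the robot, y to its left, z up, the work surface at z = 0. Lengths are in mm, angles in rad, forces in N, time in s.
With the tool pointing down it reaches from about 350 to 775 mm from the base axis. Payload 7.3 kg.
Tool frame: the origin (TCP) lies midway between the tips of the shut fingers; the grasp point (between the pads) lies 19 mm behind it; z points along the fingers, y is the line along which they close (so a half turn about z gives the same grasp; the last joint's range is limited). The gripper opens to 92 mm and grips with 3 to 60 N. Pads are 19 mm wide; open, the fingers measure 130 mm over their backs; the gripper's body (75 mm by 190 mm) begins 47 mm behind the grasp point.
Start: joints at [-1.385, 0.342, 1.524, -0, 1.275, -0.146], TCP at [171.039, -496.377, 226.741] pointing down, gripper open.
Joint ranges: [-2.53, 2.53], [-0.77, 2.02], [0.04, 2.7], [-1, 4.14], [0.28, 2.66], [-3.11, 3.11]. Speed limits (rad/s): [2.57, 2.57, 3.14, 3.14, 3.14, 3.14].

INTERFACE

Orientations are given as [roll, pitch, yaw] about the fixed x, y, z axes, in that order (R = Rz(yaw) Ry(pitch) Rx(roll)).
In Python, from plant import bot gives the robot as it stands. The module is installed in compiled form; this text tells all that it offers.
- The arm moves only by the shell command python3 -m crank 'ROWS' [OPENING]. ROWS is JSON, a list of rows, each a list of 6 numbers: the shift along the tool's x, y, z in m, then the turn, a rotation vector about the tool's x, y, z in rad. In form: [[dx, dy, dz, wx, wy, wz], ...]. A call has 1 to 5 rows; each row shifts and turns the commanded pose from where the row before left it, along the tool's axes as they then stand; what a row does not reach is not made up. A row lasts 1/8 s, in which the tool goes at most 62.5 mm and 10.7 degrees, less where a joint would pass 70% of its speed; a pose out of reach is approached as far as the arm can. A call is refused whole if a number of a shift passes 0.0625 or a number of a turn 0.188, either way. A call with a gripper value outside its range is refused whole. OPENING is the opening in per cent of the stroke, from 0 (shut) to 100 (fully open), set as the call begins (- or left out, the last holds). The fingers move at their own pace and stop on an object; the grip force is fixed at half the most. Time passes only in rows, so rows that do not move let the fingers close. It gives the time, the measured TCP pose, the force, the opening and the grip force at its end, in the units of the state.
- bot.get_obs(): the state, without advancing time (a new reading comes with each control period).
- bot.capture(name): name is "scene" or "side" or "wrist"; returns a dict with "color" (400x640x3 uint8, blue, green, red), "fov_y" (degrees; the focal length in pixels is half the picture's height over the tangent of half this angle, whatever the lens; pixels are square), "cx", "cy" (the principal point, pixels), "extrinsics" (4x4, takes a point from world to camera coordinates); the wrist camera has in their place "tool_from_camera" (4x4, takes a point from camera to tool coordinates, whose origin is the TCP and whose axes are the flange's). Camera axes: x right, y up, looking along -z (the intrinsics and any distortion apply to the point x, -y, -z); pixel columns grow to the right and rows downward; lengths in mm; the calibration is good to about 2 mm. A picture is of the moment at which its call begins: read the wrist's pose just before it. There is no depth.
- bot.close_job(): hands the job in; it is judged then, once.
The state is a dict: "time": time; "joint_positions": joint angles; "dq": joint speeds; "tau": joint torques, N m; "tool_pos": TCP position; "tcp_rot": TCP orientation; "contact_force": force on the tool from outside, world axes, zero at the start; "moment": the same for the moment, N m; "grip_width": finger opening in mm; "finger_force": force on a finger pad.
Only numpy, scipy, OpenCV 4.12 (cv2) and the standard library are available. Lean on these libraries where they do the work, as an engineer would, in place of code of your own. Each camera call takes 0.05 s, during which the arm holds its last target. There are 200 camera calls.

TASK

Carry the blue scoop with its two grinding balls to the grading ramp and tip it over the ramp's high end, so that both balls run down the trough and the small steel ball drops into the first pocket and the big white ball into the last one. Then stand the empty blue scoop upright on the bench again.

Things in the scene. Friction and masses are not known exactly. Their poses are not given: they have to be found in the camera images.
- scoop_grip (a point): Handle of the blue scoop (mm: 62 wide, 34 high, 90 long, 0.12 kg): upright block at its back, 14 thick (x), 30 wide (y). Point: inside it, 72 above the scoop's underside, 20 below its top. x to the open front, z up. Front lip: 98 ahead, 49 below this point. Floor rises 12 deg to the front: balls roll out when tipped forward 35 to 40 deg. Ball tops 36 above underside. The yellow twin is not used.
- ramp_inlet (a point): Grading ramp, fixed: V trough, blue edges, 97 wide, 320 long, falls 12 deg along x (level, downhill; z up). Point: V bottom near the high end, 109 above bench. Edges 37 above V bottom; end wall 42 uphill, top 36 above point. Release within 20 of point, under 60 above. Slots downhill, 21 then 35 wide, drop balls in pockets: first 55-158, last 162-267 downhill, 84 wide, floor 4 above bench. All mm.
- small_ball: Steel ball, 16 mm in diameter, 0.017 kg, lying in the blue scoop; origin at its centre.
- big_ball: White ceramic ball, 28 mm in diameter, 0.07 kg, lying in the blue scoop; origin at its centre.
Mind the look-alikes: they are no part of the job. Of the things that look like the part that bears scoop_grip, the largest one is meant.

How it is judged:
By the outcome, as a careful person would: the job done as asked, in the order asked, and still so for the second after the job is handed in, with the robot touching nothing.
It also fails if it takes over 56 s, if anything falls off the work surface, if the arm or the gripper's body presses on something with over 40 N, if the wrist force passes 120 N, or if a joint passes its speed limit or range.

## Working session

There is one attempt and no reset: what is moved stays moved. The work goes in short steps, Python scripts to look and compute and a shell command to move; the robot and the scene stay as the last step left them, time stands still between calls to the robot, and variables do not carry over. Pictures are saved under pics/ and viewed, at most 10 in all, crops included, and the job is handed in when it is done.

```bash
mkdir -p pics; python3 - <<'E'
from plant import bot
import cv2,numpy as np
o=bot.get_obs();print(o)
for n in("scene","side"):
    c=bot.capture(n);cv2.imwrite(f"pics/{n}1.png",c["color"]);print(n,{k:(np.round(v,4).tolist() if k!="color" else 0) for k,v in c.items()})
E
```

```text
{'time': 0.0, 'joint_positions': array([-1.38497450e+00,  3.42725304e-01,  1.52499651e+00, -4.00863905e-05,
        1.27537512e+00, -1.46009280e-01]), 'dq': array([-0.00085533,  0.0001756 , -0.00155726, -0.00070707,  0.00081482,
       -0.00164845]), 'tau': array([-8.74952766e-04, -4.31243527e+01, -2.44219244e+01,  7.17330887e-02,
        5.59792563e-02, -1.19413389e-04]), 'tool_pos': array([ 170.9632824 , -495.96852726,  226.05077007]), 'tcp_rot': array([-3.14009880e+00, -1.80934511e-04,  3.31842669e-01]), 'contact_force': array([ 0.73032511, -0.39025414, -0.19336568]), 'moment': array([-0.01212925,  0.02735205, -0.01480451]), 'finger_force': 0.0, 'grip_width': 91.81757181741705}
scene {'color': 0, 'fov_y': 54.1788, 'cx': 317.2717, 'cy': 201.144, 'extrinsics': [[-0.4642, 0.8855, -0.0172, 82.3341], [-0.6968, -0.3532, 0.6243, 353.6669], [0.5468, 0.3018, 0.781, -1036.2046], [0.0, 0.0, 0.0, 1.0]]}
side {'color': 0, 'fov_y': 48.2925, 'cx': 315.9217, 'cy': 195.9439, 'extrinsics': [[0.988, -0.1533, 0.0186, -461.6905], [0.0778, 0.5985, 0.7973, -220.3276], [-0.1333, -0.7863, 0.6032, -511.3878], [0.0, 0.0, 0.0, 1.0]]}
```

View pics/scene1.png

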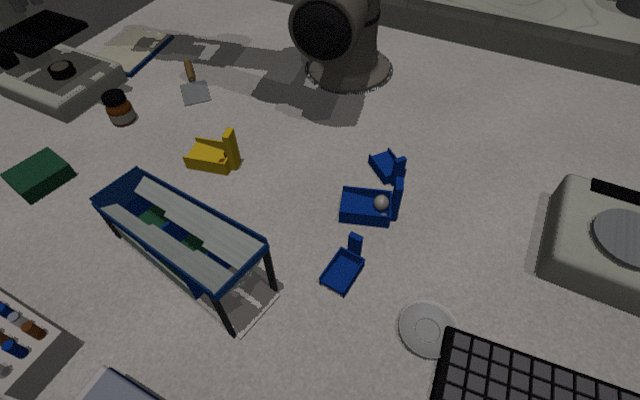

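View pics/side1.png

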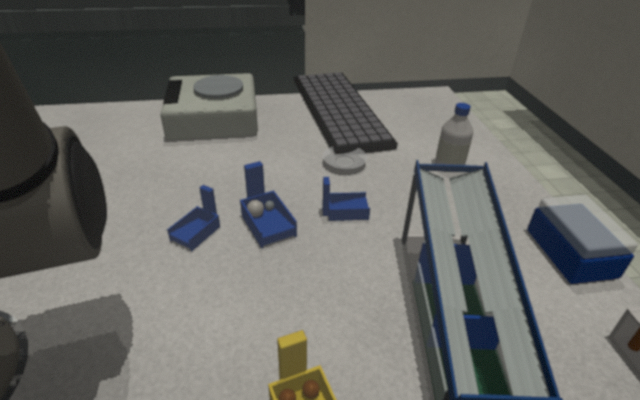

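The scene image shows the loaded blue scoop, with its handle top near (399,180) and the ball at (381,203). The ramp's high end is near (240,265). In the side image the scoop handle is at (254,170) and the ramp's high end at (453,168). I'll enlarge those spots.

```bash
python3 - <<'E'
import cv2,numpy as np
a=cv2.imread("pics/scene1.png");b=cv2.imread("pics/side1.png")
def cr(i,x,y,w,h): return cv2.resize(i[y:y+h,x:x+w],(400,300),interpolation=cv2.INTER_CUBIC)
m=np.vstack([np.hstack([cr(a,330,145,80,60+0)if 0 else cr(a,325,155,100,75),cr(b,220,155,100,75)]),np.hstack([cr(a,80,160,200,150)if 0 else cr(a,85,155,200,150),cr(b,400,150,200,150)])])
cv2.imwrite("pics/m1.png",np.clip(m*1.3,0,255).astype(np.uint8))
E
```

```text
(no output)
```

View pics/m1.png

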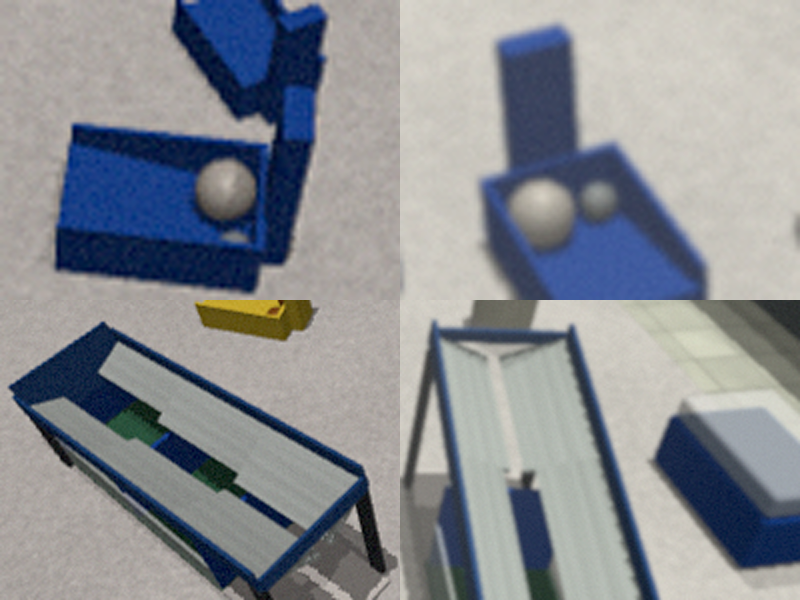

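```bash
cat >h.py <<'E'
from plant import bot
import numpy as np,cv2
from scipy.optimize import least_squares
C={n:bot.capture(n) for n in("scene","side")} if 0 else {}
def cams(n):
    if n not in C: C[n]=bot.capture(n)
    return C[n]
def proj(c,p):
    q=c["extrinsics"]@np.append(p,1); f=200/np.tan(np.radians(c["fov_y"])/2)
    return np.array([c["cx"]+f*q[0]/-q[2],c["cy"]-f*q[1]/-q[2]])
def tri(u,v):
    r=least_squares(lambda p:np.r_[proj(cams("scene"),p)-u,proj(cams("side"),p)-v],[500,-100,50]);return r.x,np.sqrt(2*r.cost)
def atz(n,u,z):
    r=least_squares(lambda p:proj(cams(n),[p[0],p[1],z])-u,[500,0]);return r.x
E
python3 - <<'E'
from h import *
np.set_printoptions(precision=1,suppress=True)
print("handle",tri((399.8,183.5),(253.8,165)))
print("bigball",tri((381.2,202.2),(255.5,208.7)))
for n in((397,177),(403.75,177.5),(402.75,190),(395.75,189.5)):print("hs",atz("scene",n,92))
for n in((245,164.5),(261.2,162),(263,165),(245.8,168)):print("hd",atz("side",n,92))
print("lip sc",atz("scene",(343.2,186.7),34),atz("scene",(339.2,212.5),34))
print("rampA",tri((268,244),(416.5,162.5)),"or",tri((268,244),(486.5,164)),tri((215,295),(486.5,164)))
for z in(145,155):
  print([atz("scene",q,z) for q in((268,244),(215,295))],[atz("side",q,z) for q in((416.5,162.5),(486.5,164))])
print("low",[atz("scene",q,88) for q in((136.5,167.5),(91,199))])
for n in C: print(n,-C[n]["extrinsics"][:3,:3].T@C[n]["extrinsics"][:3,3])
E
```

```text
handle (array([405.8, 278.4,  91.3]), np.float64(0.1819378445077578))
bigball (array([402.7, 251.6,  21.6]), np.float64(0.4182521589031907))
hs [394.4 269.2]
hs [390.3 279.9]
hs [417.5 287.9]
hs [421.7 277.2]
hd [391.8 280.4]
hd [418.4 284.7]
hd [420.8 275.3]
hd [392.8 269.9]
lip sc [409.4 177.2] [467.3 196.7]
rampA (array([636.5, 169. , 147.7]), np.float64(0.31369108100530047)) or (array([681.4, 158.4, 168.1]), np.float64(49.09680982788611)) (array([730.7, 150.4, 150.3]), np.float64(3.1962134064297674))
[array([634.9, 168. ]), array([727.3, 149.3])] [array([638.5, 172.7]), array([738.4, 156.1])]
[array([639.8, 172.4]), array([730.1, 154.1])] [array([631.8, 157.9]), array([728.9, 141.8])]
low [array([ 577.6, -152.7]), array([ 666.9, -168.9])]
scene [851.2 364.7 589.9]
side [ 405.1 -341.   492.7]
```

The scoop handle is at about (406, 278), with scoop x yaw about -70°. The ramp inlet is at about (676, 119), with downhill yaw about -101°. Next I'll move over the handle.

```bash
cat >>h.py <<'E'
from scipy.spatial.transform import Rotation as Ro
def rem(pos,rpy):
    o=bot.get_obs();R=Ro.from_euler("xyz",o["tcp_rot"]);T=Ro.from_euler("xyz",rpy)
    print("at",o["time"],o["tool_pos"].round(1),o["tcp_rot"].round(3),"q",o["joint_positions"].round(2),"F",o["contact_force"].round(1),"grip",round(o["grip_width"],1),round(o["finger_force"],1))
    print("shift mm",R.inv().apply(np.array(pos)-o["tool_pos"]).round(1),"turn",(R.inv()*T).as_rotvec().round(3))
E
python3 -m crank '[[0.02,-0.013,0,0,0,0],[0.045,-0.03,0,0,0,0],[0.045,-0.03,0,0,0,0],[0.045,-0.03,0,0,0,0],[0.045,-0.03,0,0,0,0]]' 65
python3 -m crank '[[0.045,-0.03,0,0,0,0],[0.045,-0.03,0,0,0,0],[0.045,-0.03,0,0,0,0],[0.03,-0.04,0,0,0,0],[0.015,-0.052,0,0,0,0]]'
python3 -m crank '[[0.015,-0.052,0,0,0,0],[0.015,-0.052,0,0,0,0],[0.015,-0.052,0,0,0,0],[0.015,-0.052,0,0,0,0],[0.015,-0.052,0,0,0,0]]'
python3 -c "
from h import *
rem([406,278,150],[np.pi,0,0.349])"
```

```text
time: 0.82
tool_pos: [317.8, -302.8, 226.8]
tcp_rot: [3.142, -0.0, 0.332]
contact_force: [0.7, -0.8, -0.3]
grip_width: 59.8
finger_force: 0.0
time: 1.45
tool_pos: [428.0, -72.1, 226.5]
tcp_rot: [-3.141, -0.0, 0.333]
contact_force: [0.6, -0.0, 0.5]
grip_width: 59.9
finger_force: 0.0
time: 2.08
tool_pos: [412.4, 197.9, 226.8]
tcp_rot: [-3.141, -0.0, 0.332]
contact_force: [1.6, 0.4, 0.3]
grip_width: 60.2
finger_force: 0.0
at 2.075 [412.4 197.9 226.8] [-3.141 -0.     0.332] q [0.28 0.22 1.7  0.   1.23 1.52] F [1.6 0.4 0.3] grip 60.2 0.0
shift mm [ 20.  -77.8  76.8] turn [-0.    -0.    -0.017]
```

```bash
python3 -m crank '[[0.008,-0.03,0.02,0,0,-0.017],[0.007,-0.03,0.02,0,0,0],[0.005,-0.018,0.02,0,0,0],[0,0,0,0,0,0]]'
python3 - <<'E'
from h import *
rem([406,278,52],[np.pi,0,0.349])
o=bot.get_obs();c=bot.capture("wrist");R=Ro.from_euler("xyz",o["tcp_rot"]).as_matrix()
T=np.eye(4);T[:3,:3]=R;T[:3,3]=o["tool_pos"]
cv2.imwrite("pics/w1.png",c["color"])
c["extrinsics"]=np.linalg.inv(T@c["tool_from_camera"]);np.save("w1.npy",c,allow_pickle=True)
print(proj(c,[406,278,92]),c["tool_from_camera"].round(2))
E
```

```text
time: 2.58
tool_pos: [404.4, 276.5, 165.4]
tcp_rot: [3.141, 0.004, 0.351]
contact_force: [-0.2, -0.2, 0.4]
grip_width: 59.8
finger_force: 0.0
at 2.575 [404.4 276.5 165.4] [3.141 0.004 0.351] q [0.44 0.34 1.71 0.   1.1  1.66] F [-0.2 -0.2  0.4] grip 59.8 0.0
shift mm [  2.4  -0.8 113.4] turn [0.    0.004 0.002]
[321.14775515 205.83834993] [[  -0.      0.96    0.29   79.46]
 [   1.      0.      0.      0.22]
 [   0.      0.29   -0.96 -158.05]
 [   0.      0.      0.      1.  ]]
```

View pics/w1.png

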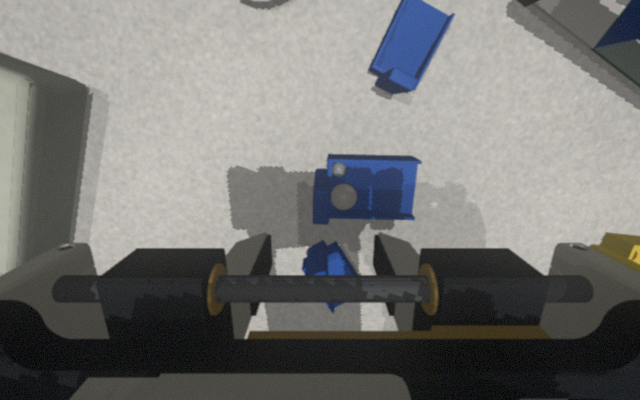

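The wrist view shows the handle at about columns 313-331 and rows 168-223, against a predicted top centre of (321,206). I'll zoom in to check.

```bash
python3 - <<'E'
from h import *
i=cv2.imread("pics/w1.png")[140:245,290:430]
i=cv2.convertScaleAbs(cv2.resize(i,None,fx=5,fy=5,interpolation=cv2.INTER_CUBIC),alpha=2);cv2.imwrite("pics/w1c.png",i)
c=np.load("w1.npy",allow_pickle=True).item();h=np.array([406,278,0]);a=np.radians(-70);X=np.array([np.cos(a),np.sin(a),0]);Y=np.array([-X[1],X[0],0])
for z in(92,34):print(z,[proj(c,h+X*sx*7+Y*sy*15+[0,0,z]).round(0) for sx,sy in((-1,-1),(1,-1),(1,1),(-1,1))])
E
```

```text
92 [array([313., 223.]), array([330., 223.]), array([330., 188.]), array([312., 188.])]
34 [array([315., 202.]), array([328., 202.]), array([328., 173.]), array([314., 173.])]
```

View pics/w1c.png

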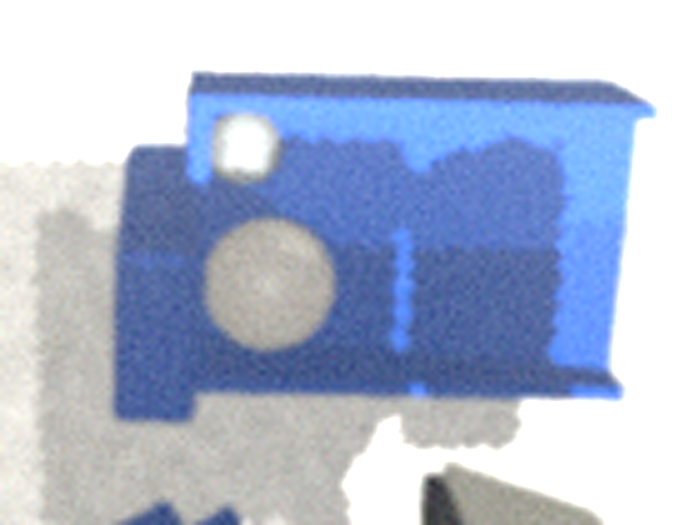

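The handle matches the prediction within about 1 mm. I'll descend and grip.

```bash
python3 -m crank '[[0.002,-0.001,0.03,0,0.004,0],[0,0,0.03,0,0,0],[0,0,0.03,0,0,0],[0,0,0.022,0,0,0],[0,0,0,0,0,0]]'
python3 -m crank '[[0,0,0,0,0,0],[0,0,0,0,0,0],[0,0,0,0,0,0],[0,0,0,0,0,0]]' 0
python3 -c "
from h import *
rem([406,278,120],[np.pi,0,0.349])"
```

```text
time: 3.25
tool_pos: [407.9, 276.5, 54.5]
tcp_rot: [3.141, -0.002, 0.348]
contact_force: [-0.6, -0.3, 0.3]
grip_width: 59.8
finger_force: 0.0
time: 3.75
tool_pos: [408.6, 277.5, 55.1]
tcp_rot: [3.142, -0.005, 0.349]
contact_force: [-0.2, -0.3, -0.3]
grip_width: 24.2
finger_force: 0.0
at 3.75 [408.6 277.5  55.1] [ 3.142 -0.005  0.349] q [ 0.44  0.5   1.83 -0.    0.81  1.66] F [-0.2 -0.3 -0.3] grip 24.2 0.0
shift mm [ -1.9  -1.4 -64.9] turn [ 0.    -0.005 -0.   ]
```

```bash
python3 -m crank '[[0,0,0,0,0,0],[0,0,0,0,0,0],[0,0,-0.005,0,0,0],[0,0,-0.015,0,0,0],[0,0,-0.02,0,0,0]]'
python3 -m crank '[[0,0,-0.03,0,0,0],[0,0,-0.03,0,0,0],[0,0,-0.03,0,0,0],[0,0,-0.02,0,0,0],[0,0,-0.01,0,0,0]]'
python3 - <<'E'
from h import *
a=-1.761;d=np.array([np.cos(a),np.sin(a),0]);I=np.array([675.6,118.7,109])
lip=I-5*d+[0,0,80]
rpy=[np.pi,0,a+np.pi/2];R=Ro.from_euler("xyz",rpy)
t=lip-R.apply([0,98,31]);print("target",t.round(1),rpy);rem(t,rpy)
E
```

```text
time: 4.38
tool_pos: [408.0, 277.2, 95.4]
tcp_rot: [3.141, -0.003, 0.349]
contact_force: [0.3, -0.9, -1.9]
grip_width: 14.1
finger_force: 29.9
time: 5.0
tool_pos: [408.1, 277.3, 216.5]
tcp_rot: [-3.141, -0.006, 0.349]
contact_force: [-0.2, 0.4, -2.2]
grip_width: 13.6
finger_force: 29.9
target [695.1 219.8 220. ] [3.141592653589793, 0, -0.19020367320510334]
at 5.0 [408.1 277.3 216.5] [-3.141 -0.006  0.349] q [ 0.44  0.29  1.63 -0.    1.22  1.66] F [-0.2  0.4 -2.2] grip 13.6 29.9
shift mm [250.1 152.   -1.9] turn [-0.002 -0.006  0.539]
```

```bash
python3 -m crank '[[0.007,0.004,-0.002,0,0,0],[0.015,0.009,-0.002,0,0,0],[0.024,0.015,-0.003,0,0,0],[0.03,0.018,-0.003,0,0,0],[0.03,0.018,-0.002,0,0,0]]'
python3 -m crank '[[0.03,0.018,0,0,0,0],[0.03,0.018,0,0,0,0],[0.03,0.018,0,0,0,0],[0.024,0.015,0,0,0,0],[0.015,0.009,0,0,0.003,0]]'
python3 -m crank '[[0.007,0.004,0,0,0,0.03],[0,0,0,0,0,0.09],[0,0,0,0,0,0.12],[0,0,0,0,0,0.12],[0,0,0,0,0,0.1]]'
python3 -m crank '[[0,0,0,0,0,0.06],[0,0,0,0,0,0.02],[0,0,0,0,0,0]]'
python3 - <<'E'
from h import *
rem([695.1,219.8,220],[np.pi,0,-.1902])
for n in("scene","side"):cv2.imwrite(f"pics/{n}2.png",cams(n)["color"])
a=cv2.imread("pics/scene2.png");b=cv2.imread("pics/side2.png")
def cr(i,x,y,w,h): return cv2.resize(i[y:y+h,x:x+w],(400,600),interpolation=cv2.INTER_CUBIC)
cv2.imwrite("pics/m2.png",cv2.convertScaleAbs(np.hstack([cr(a,160,80,160,240),cr(b,370,20,160,240)]),alpha=1.4))
E
```

```text
time: 5.62
tool_pos: [531.2, 252.4, 226.0]
tcp_rot: [3.141, -0.003, 0.348]
contact_force: [0.9, 0.3, -2.6]
grip_width: 13.6
finger_force: 29.9
time: 6.25
tool_pos: [679.1, 222.4, 225.1]
tcp_rot: [3.142, -0.005, 0.347]
contact_force: [0.8, -0.1, -2.3]
grip_width: 14.0
finger_force: 29.9
time: 6.88
tool_pos: [685.0, 222.5, 226.9]
tcp_rot: [-3.139, -0.005, -0.116]
contact_force: [0.2, -0.2, -2.3]
grip_width: 13.9
finger_force: 29.9
time: 7.25
tool_pos: [685.1, 222.6, 227.3]
tcp_rot: [-3.138, -0.005, -0.191]
contact_force: [-0.2, -0.1, -1.6]
grip_width: 13.6
finger_force: 29.9
at 7.25 [685.1 222.6 227.3] [-3.138 -0.005 -0.191] q [0.21 0.73 0.87 0.   1.54 1.97] F [-0.2 -0.1 -1.6] grip 13.6 29.9
shift mm [10.3  0.8  7.4] turn [-0.003 -0.005 -0.001]
```

View pics/m2.png

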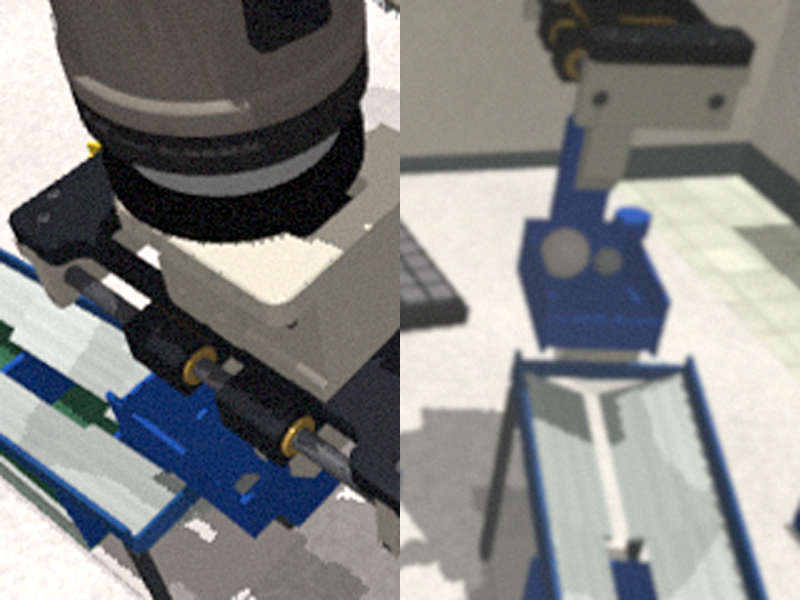

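```bash
python3 - <<'E'
from h import *
o=bot.get_obs();R=Ro.from_euler("xyz",o["tcp_rot"])
for x in(-31,31):
    p=o["tool_pos"]+R.apply([x,98,31]);print(p.round(1),proj(cams("side"),p).round(1))
for q in((428,160),(472,161)):print(atz("side",q,196))
a=-1.761;d=np.array([np.cos(a),np.sin(a),0]);I=np.array([675.6,118.7,109])
w=I-42*d;n=np.array([-d[1],d[0],0])
print("wall",w,[proj(cams("side"),w+n*s*48+[0,0,z]).round(1) for s in(1,-1) for z in(36,45)],"V",[proj(cams("side"),I+d*k-[0,0,k*.2126]).round(1) for k in(-40,0,50)])
L=np.array([0,98,31.])
for t in(0,.26,.52,.61,.7,.78):
    Rt=Ro.from_euler("xyz",[np.pi,0,a+np.pi/2])*Ro.from_rotvec([-t,0,0])
    print(t,Rt.apply([0,1,0]).round(2),"tcp-lip",(-Rt.apply(L)).round(1))
E
```

```text
[636.3 132.4 196. ] [431.1 146.4]
[697.2 120.6 196.3] [479.  147.8]
[620.4974856  101.08382407]
[674.5401504   91.98178429]
wall [683.54047376 159.94256147 109.        ] [array([483.1, 166.4]), array([484.6, 161.1]), array([416., 164.]), array([416.9, 158.7])] V [array([446. , 181.6]), array([450.4, 202.9]), array([456.5, 232.2])]
0 [-0.19 -0.98  0.  ] tcp-lip [18.5 96.2 31. ]
0.26 [-0.18 -0.95  0.26] tcp-lip [ 19.4 100.8   4.8]
0.52 [-0.16 -0.85  0.5 ] tcp-lip [ 19.   98.6 -21.8]
0.61 [-0.15 -0.8   0.57] tcp-lip [ 18.5  96.3 -30.7]
0.7 [-0.14 -0.75  0.64] tcp-lip [ 17.9  93.2 -39.4]
0.78 [-0.13 -0.7   0.7 ] tcp-lip [ 17.3  89.8 -46.9]
```

The scoop is over the ramp with both balls in it, and it needs to go about 14 mm further in tool x. I'll shift it and then tip about the lip.

```bash
python3 -m crank '[[0.007,-0.001,0.007,0,0,0],[0.007,-0.001,0.007,0,-0.005,0],[0,0,0,0,0,0]]'
python3 -m crank '[[0,0.002,-0.003,0.05,0,0],[0,0.0038,-0.0056,0.1,0,0],[0,0.0044,-0.0057,0.1,0,0],[0,0.005,-0.005,0.1,0,0],[0,0,0,0,0,0]]'
cat >>h.py <<'E'
def lip():
    o=bot.get_obs();R=Ro.from_euler("xyz",o["tcp_rot"]);p=o["tool_pos"]+R.apply([0,98,31])
    a=-1.761;d=np.array([np.cos(a),np.sin(a),0]);I=np.array([677.6,118.7,109]);v=p-I
    y=R.apply([0,1,0]);print("lip downhill",(v@d).round(1),"side",(v@[-d[1],d[0],0]).round(1),"up",v[2].round(1),"tilt",-np.degrees(np.arcsin(y[2])).round(1),"yawerr",(np.arctan2(y[1],y[0])-a).round(3),o["joint_positions"].round(2),o["time"])
E
python3 -c "
from h import *
lip()"
```

```text
time: 7.78
tool_pos: [699.5, 221.6, 211.9]
tcp_rot: [-3.139, 0.001, -0.192]
contact_force: [0.2, -1.1, -2.8]
grip_width: 13.9
finger_force: 29.9
time: 8.4
tool_pos: [696.1, 202.5, 230.6]
tcp_rot: [-2.789, -0.0, -0.194]
contact_force: [-0.2, 0.4, -2.4]
grip_width: 13.7
finger_force: 29.9
lip downhill -4.5 side 2.0 up 58.7 tilt 20.2 yawerr -0.004 [0.03 0.65 1.05 0.35 1.37 1.73] 8.4
```

```bash
python3 -m crank '[[0,0.0025,-0.0045,0.07,0,0],[0,0.0025,-0.0045,0.07,0,0],[0,0.0024,-0.0068,0.07,0,0],[0,0.0024,-0.0068,0.07,0,0],[0,0.0024,-0.0068,0.07,0,0]]'
python3 -m crank '[[0,0.0024,-0.0068,0.07,0,0],[0,0,0,0,0,0],[0,0,0,0,0,0],[0,0,0,0,0,0],[0,0,0,0,0,0]]'
python3 - <<'E'
from h import *
lip()
for n in("scene","side"):cv2.imwrite(f"pics/{n}3.png",cams(n)["color"])
a=cv2.imread("pics/scene3.png");b=cv2.imread("pics/side3.png")
def cr(i,x,y,w,h): return cv2.resize(i[y:y+h,x:x+w],(400,600),interpolation=cv2.INTER_CUBIC)
cv2.imwrite("pics/m3.png",cv2.convertScaleAbs(np.hstack([cr(a,70,80,213,320),cr(b,380,80,213,320)]),alpha=1.4))
E
```

```text
time: 9.02
tool_pos: [691.2, 181.2, 250.8]
tcp_rot: [-2.438, -0.001, -0.189]
contact_force: [-0.2, 0.2, -1.2]
grip_width: 13.9
finger_force: 29.9
time: 9.65
tool_pos: [690.0, 175.0, 254.3]
tcp_rot: [-2.369, -0.001, -0.19]
contact_force: [0.0, -0.1, -2.1]
grip_width: 13.6
finger_force: 29.9
lip downhill -9.1 side 1.6 up 54.7 tilt 44.3 yawerr 0.002 [-0.18  0.62  1.24  0.8   1.36  1.37] 9.65
```

View pics/m3.png

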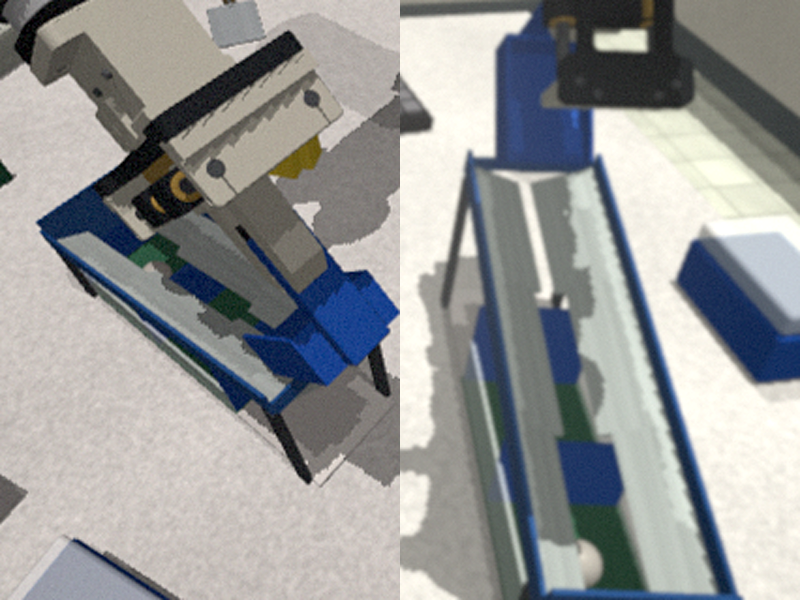

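The big ball is in the last pocket and the scoop looks empty. The small ball is hidden from view. I'll raise and untilt, then check.

```bash
python3 -m crank '[[0,-0.01,-0.011,0,0,0],[0,-0.014,-0.014,0,0,0],[0,0,0,-0.1,0,0],[0,0,0,-0.15,0,0],[0,0,0,-0.15,0,0]]'
python3 -m crank '[[0,-0.02,0,-0.15,0,0],[0,-0.03,0,-0.15,0,0],[0,-0.04,0,-0.073,0,0],[0,-0.04,0,0,0,0],[0,-0.02,0,0,0,0]]'
python3 - <<'E'
from h import *
lip();rem([0,0,0],[np.pi,0,-.19])
for n in("scene","side"):cv2.imwrite(f"pics/{n}4.png",cams(n)["color"])
a=cv2.imread("pics/scene4.png");b=cv2.imread("pics/side4.png")
def cr(i,x,y,w,h): return cv2.resize(i[y:y+h,x:x+w],(400,600),interpolation=cv2.INTER_CUBIC)
cv2.imwrite("pics/m4.png",cv2.convertScaleAbs(np.hstack([cr(a,100,160,120,180),cr(b,390,200,133,200)]),alpha=1.6))
E
```

```text
time: 10.38
tool_pos: [690.5, 173.3, 291.6]
tcp_rot: [-2.772, -0.005, -0.194]
contact_force: [-0.9, 0.2, -2.1]
grip_width: 13.7
finger_force: 29.9
time: 11.0
tool_pos: [717.3, 322.2, 306.9]
tcp_rot: [-3.139, -0.002, -0.189]
contact_force: [0.5, -0.5, -1.3]
grip_width: 14.1
finger_force: 29.9
lip downhill -109.4 side 0.7 up 166.7 tilt 0.1 yawerr 0.001 [0.32 0.97 0.18 0.   1.99 2.09] 11.0
at 11.0 [717.3 322.2 306.9] [-3.139e+00 -2.000e-03 -1.890e-01] q [0.32 0.97 0.18 0.   1.99 2.09] F [ 0.5 -0.5 -1.3] grip 14.1 29.9
shift mm [-644.5  452.2  304.3] turn [-0.003 -0.002  0.001]
```

View pics/m4.png

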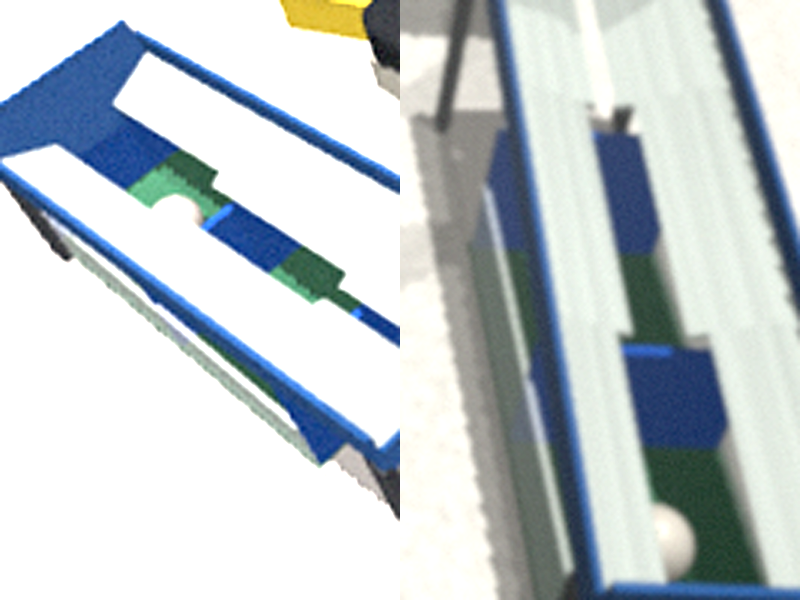

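The big ball is settled in the last pocket. The small one is out of sight, possibly under the planks. I'll carry the scoop back and check before placing.

```bash
python3 -m crank '[[-0.015,0.006,0,0,0,0],[-0.035,0.012,0.01,0,0,0],[-0.04,0.014,0.02,0,0,0],[-0.04,0.014,0.02,0,0,0],[-0.04,0.014,0.02,0,0,0]]'
python3 -m crank '[[-0.04,0.014,0.02,0,0,0],[-0.04,0.014,0.02,0,0,0],[-0.03,0.01,0.01,0,0,0],[-0.015,0.005,0,0,0,-0.1],[0,0,0,0,0,-0.13]]'
python3 -m crank '[[0,0,0,0,0,-0.13],[0,0,0,0,0,-0.13],[0,0,0,0,0,-0.049],[0,0,0,0,0,0]]'
python3 - <<'E'
from h import *
rem([408,277.5,80],[np.pi,0,0.349])
o=bot.get_obs();R=Ro.from_euler("xyz",o["tcp_rot"])
A=[]
for n in("scene","side"):
    c=cams(n);u=proj(c,o["tool_pos"]+R.apply([0,45,25])).astype(int)
    x=max(0,min(540,u[0]-50));y=max(0,min(325,u[1]-37))
    A.append(cv2.resize(c["color"][y:y+75,x:x+100],(400,300),interpolation=cv2.INTER_CUBIC))
w=bot.capture("wrist")["color"];A.append(cv2.resize(w[100:350,150:480],(400,300)));A.append(cv2.resize(cams("scene")["color"],(400,300)))
cv2.imwrite("pics/m5.png",cv2.convertScaleAbs(np.vstack([np.hstack(A[:2]),np.hstack(A[2:])]),alpha=1.5))
E
```

```text
time: 11.72
tool_pos: [538.3, 290.8, 236.7]
tcp_rot: [-3.139, -0.003, -0.194]
contact_force: [0.5, 0.1, -1.0]
grip_width: 14.1
finger_force: 29.9
time: 12.35
tool_pos: [407.9, 272.9, 186.9]
tcp_rot: [-3.14, -0.003, 0.041]
contact_force: [-0.1, -0.3, -2.2]
grip_width: 14.2
finger_force: 29.9
time: 12.85
tool_pos: [409.2, 273.2, 186.6]
tcp_rot: [-3.141, -0.003, 0.345]
contact_force: [-0.3, 0.1, -0.9]
grip_width: 13.7
finger_force: 29.9
at 12.85 [409.2 273.2 186.6] [-3.141e+00 -3.000e-03  3.450e-01] q [ 0.43  0.32  1.68 -0.    1.14  1.66] F [-0.3  0.1 -0.9] grip 13.7 29.9
shift mm [ -0.   -4.4 106.6] turn [-0.    -0.003 -0.004]
```

View pics/m5.png

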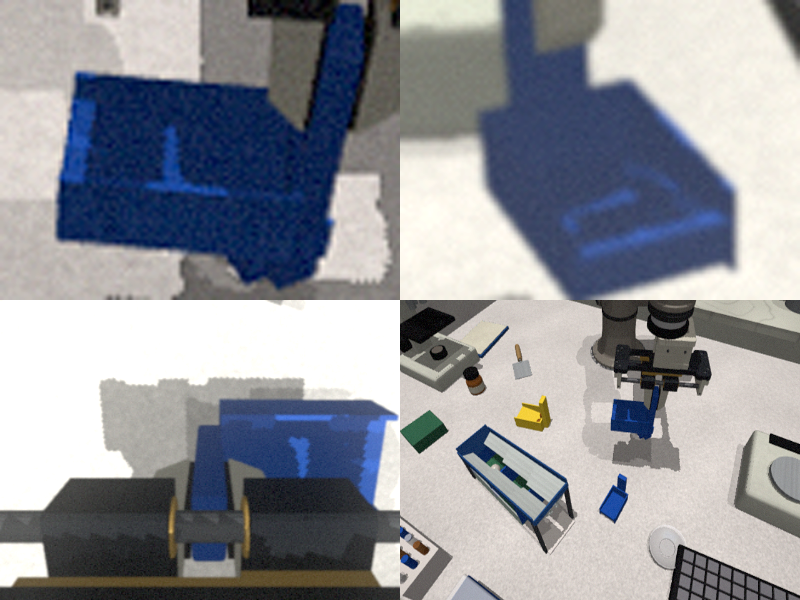

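The scoop is empty. I'll place it at its original spot.

```bash
python3 -m crank '[[0,-0.002,0.02,0,0,0],[0,-0.002,0.03,0,0,0],[0,0,0.03,0,0,0],[0,0,0.025,0,0,0],[0,0,0.015,0,0,0]]'
python3 -m crank '[[0,0,0.006,0,0,0],[0,0,0.003,0,0,0],[0,0,0,0,0,0],[0,0,0,0,0,0]]'
```

```text
time: 13.62
tool_pos: [407.6, 277.6, 64.5]
tcp_rot: [3.141, -0.0, 0.347]
contact_force: [0.2, -0.1, -1.0]
grip_width: 13.8
finger_force: 29.9
time: 14.12
tool_pos: [408.3, 278.0, 57.0]
tcp_rot: [-3.142, -0.002, 0.348]
contact_force: [-0.4, 0.7, -0.6]
grip_width: 14.1
finger_force: 29.9
```

```bash
python3 -m crank '[[0,0,0.001,0,0,0],[0,0,0.001,0,0,0],[0,0,0,0,0,0],[0,0,0,0,0,0]]'
python3 -m crank '[[0,0,0,0,0,0],[0,0,0,0,0,0]]' 30
python3 -m crank '[[0,0,0,0,0,0],[0,0,-0.015,0,0,0],[0,0,-0.04,0,0,0],[0,0,-0.05,0,0,0],[0,0,-0.05,0,0,0]]' 60
python3 -c "
from h import *
rem([0,0,0],[np.pi,0,-.19])"
```

```text
time: 14.62
tool_pos: [408.1, 278.0, 54.9]
tcp_rot: [-3.142, -0.002, 0.348]
contact_force: [-1.4, -0.1, 5.2]
grip_width: 13.8
finger_force: 29.9
time: 14.88
tool_pos: [408.0, 277.8, 54.3]
tcp_rot: [3.141, -0.001, 0.348]
contact_force: [0.2, -0.1, -0.1]
grip_width: 26.5
finger_force: 0.0
time: 15.5
tool_pos: [407.6, 277.7, 212.0]
tcp_rot: [3.142, -0.002, 0.348]
contact_force: [0.6, 0.3, -0.9]
grip_width: 54.9
finger_force: 0.0
at 15.5 [407.6 277.7 212. ] [ 3.142e+00 -2.000e-03  3.480e-01] q [ 0.44  0.3   1.63 -0.    1.21  1.67] F [ 0.6  0.3 -0.9] grip 54.9 0.0
shift mm [-478.3  122.2  211. ] turn [-0.001 -0.002  0.538]
```

The scoop is released. Next I'll look into the first pocket from several lateral angles with the wrist camera.

```bash
cat >s.py <<'E'
import sys
from h import *
o=bot.get_obs();c=bot.capture("wrist");T=np.eye(4);T[:3,:3]=Ro.from_euler("xyz",o["tcp_rot"]).as_matrix();T[:3,3]=o["tool_pos"]
c["extrinsics"]=np.linalg.inv(T@c["tool_from_camera"])
a=-1.761;d=np.array([np.cos(a),np.sin(a),0])
u=proj(c,np.array([677.6,118.7,80])+107*d);print(o["tool_pos"].round(),u.round())
M=cv2.getRotationMatrix2D(tuple(map(float,u)),0,1.6);M[:,2]+=np.array([200,150])-u
cv2.imwrite(f"pics/p{sys.argv[1]}.png",cv2.warpAffine(c["color"],M,(400,300),flags=cv2.INTER_CUBIC))
E
python3 -m crank '[[-0.0095,0.042,-0.014,0,0,0],[-0.0095,0.042,-0.014,0,0,0],[-0.0095,0.042,-0.014,0,0,0],[-0.0095,0.042,-0.014,0,0,0],[-0.0095,0.042,-0.014,0,0,0]]' >/dev/null
python3 -m crank '[[-0.0095,0.042,-0.01,0,0,0],[0,0,0,0,0,0],[0,0,0,0,0,0]]'; python3 s.py 1
python3 -m crank '[[0.033,0.012,0,0,0,0],[0.033,0.012,0,0,0,0],[0,0,0,0,0,0],[0,0,0,0,0,0]]' >/dev/null; python3 s.py 2
python3 -m crank '[[0.033,0.012,0,0,0,0],[0.033,0.012,0,0,0,0],[0.033,0.012,0,0,0,0],[0,0,0,0,0,0],[0,0,0,0,0,0]]' >/dev/null; python3 s.py 3
python3 -m crank '[[0.033,0.012,0,0,0,0],[0.033,0.012,0,0,0,0],[0.033,0.012,0,0,0,0],[0,0,0,0,0,0],[0,0,0,0,0,0]]'; python3 s.py 4
python3 - <<'E'
import cv2,numpy as np
p=[cv2.imread(f"pics/p{i}.png") for i in(1,2,3,4)]
cv2.imwrite("pics/m6.png",cv2.convertScaleAbs(np.vstack([np.hstack(p[:2]),np.hstack(p[2:])]),alpha=1.4))
# automatic hint: bright, unsaturated blobs are planks too, so just view
E
```

```text
time: 16.5
tool_pos: [439.7, 21.8, 289.8]
tcp_rot: [-3.141, -0.002, 0.347]
contact_force: [-0.2, -0.2, 0.3]
grip_width: 55.0
finger_force: 0.0
[440.  22. 290.] [399. -13.]
[509.  22. 289.] [375.  55.]
[614.  22. 290.] [340. 143.]
time: 18.4
tool_pos: [719.9, 21.2, 290.2]
tcp_rot: [-3.142, -0.001, 0.348]
contact_force: [-0.1, 0.4, -0.5]
grip_width: 54.9
finger_force: 0.0
[720.  21. 290.] [312. 219.]
```

```bash
python3 - <<'E'
from h import *
s=cams("scene")["color"];d=cams("side")["color"]
s0=np.hstack([cv2.resize(s[140:290,320:420],(200,300),interpolation=2),cv2.resize(d[150:250,220:287],(200,300),interpolation=2)])
p=[s0]+[cv2.imread(f"pics/p{i}.png") for i in(2,3,4)]
cv2.imwrite("pics/m6.png",cv2.convertScaleAbs(np.vstack([np.hstack(p[:2]),np.hstack(p[2:])]),alpha=1.3))
E
```

```text
(no output)
```

View pics/m6.png

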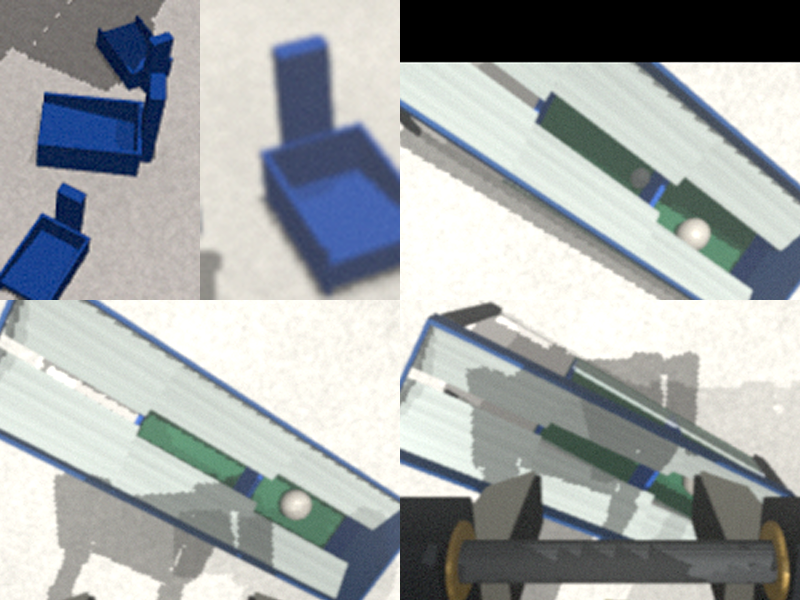

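The top-right panel shows the small steel ball in the first pocket at about (640,178) and the white ball in the last pocket at about (693,235). The top-left panel shows the empty blue scoop standing upright. The arm is clear of everything, so I'll hand in.

```bash
python3 -c "
from plant import bot
print(bot.close_job())"
```

```text
the job is handed in; nothing more can be done
None
```

The job is handed in: the last pictures show the steel ball in the first pocket, the white ball in the last one, and the empty blue scoop standing upright on the bench, after about 19 s of the 56 s allowed.

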